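# Nest the small sample pan in the large one, handles apart

### The job

Three steel sample pans with long handles stand on the bench. Nest the narrowest one inside the widest one so that it stands flat on its floor, with its handle turned at least a quarter turn away from the large pan's handle so that the handles clear each other. Leave the large pan and the shallow middle pan standing where they are.

Things in the scene. Friction and masses are not known exactly. Their poses are not given: they have to be found in the camera images.
- small_grip (a point): grip point in the middle of the small pan's handle section, 88 mm out from the cup's axis, 53 mm above its underside; x points along the handle to the cup, z up. Small pan: the narrowest and deepest, a steel cup 68 mm wide, 60 mm high, about 0.18 kg, with a level black bar handle 14 mm wide and 14 mm high, from 52 to 125 mm from the axis, underside 46 mm above the cup's underside
- small_centre (a point): centre of the small pan's cup, on its axis half-way up, 30 mm above its underside; x points away from its handle, z up. Once it stands in the large pan its handle passes 8 mm above the large pan's rim
- large_floor (a point): centre of the large pan's inner floor, 4 mm above its underside; x points away from its handle, z up. Widest pan, steel: 116 mm wide, 110 inside, 42 high, walls 3. Its black handle rises from the rim, then runs level from 76 to 165 mm from the axis, 18 mm wide, underside 55 and top 71 mm above the bench: in the way of the small pan's handle if both point the same way
- mid_centre (a point): centre of the middle pan, not to be used: steel, 92 mm wide, shallow (30 mm high), its black handle 14 mm wide along -x reaching 135 mm from the axis, top 39 mm above the bench; this point is 15 mm above its underside

How it is judged:
At the end, for the whole second after the job is handed in: Small pan upright (5 degrees), at rest on the large pan's floor (within 25 mm of its axis, 7 mm in height), its grip point at most 45 mm to the handle side of the large pan's centre (handles about 60 degrees apart or more). Large pan upright, moved under 50 mm; middle pan under 40 mm (horizontal distance between small_centre and large_floor below 0.025 m and z of small_centre in the frame of large_floor between 0.022 and 0.037 m and angle between each of small_centre, large_floor's own z axis and vertical below 0.09 rad and x of small_grip in the frame of large_floor above -0.045 m and distance of large_floor from where it was at the start of the episode below 0.05 m and distance of mid_centre from where it was at the start of the episode below 0.04 m and linear speed of small_pan below 0.02 m/s); the robot touches nothing.
It also fails if it takes over 37 s, if anything falls off the work surface, if the arm or the gripper's body presses on something with over 40 N, if the wrist force passes 120 N, or if a joint passes its speed limit or range.

### The arm

A 6-joint arm with a two-finger parallel gripper is mounted at the origin on a cart in front of the work surface, level with it; the furniture and walls round the work are solid. World frame = base frame: x ahead of the robot, y to its left, z up, the work surface at z = 0. Lengths are in m, angles in rad, forces in N, time in s.
With the tool pointing down it reaches from about 0.35 to 0.975 m from the base axis. Payload 4.9 kg.
Tool frame: the origin (TCP) lies at the very end of the fingers, on their centre line; the grasp point (between the pads) lies 19 mm behind it; z points along the fingers, y is the line along which they close (so a half turn about z gives the same grasp; the last joint's range is limited). The gripper opens to 85 mm and grips with 20 to 120 N. Pads are 22 mm wide; open, the fingers measure 114 mm over their backs; the gripper's body (76 mm by 85 mm) begins 54 mm behind the grasp point. The pads swing forward as they close: fully open they stand 13 mm farther back than shut.
Start: joints at [1.024, 0.053, 1.613, -0, 1.476, -0.119], TCP at [0.259, 0.569, 0.231] pointing down, gripper open.
Joint ranges: [-3.01, 3.01], [-1.01, 2.22], [0.06, 2.58], [-1.02, 4.17], [0.09, 2.62], [-3.14, 3.14]. Speed limits (rad/s): [2.57, 2.57, 3.14, 3.14, 3.14, 3.14].

### API

Orientations are given as a rotation vector (axis times angle).
In Python, from station import ctrl gives the robot as it stands. The module is installed in compiled form; this text tells all that it offers.
- The arm moves only by the tool jog_arm, never from a script. Its argument "steps" is a list of rows, each an object with "delta_rot": the turn, a rotation vector about the tool's x, y, z in degrees, a list of three; "linear": the shift along the tool's x, y, z in m, a list of three; "grip": the finger opening in m, from 0 to 0.0854. In form: [{"delta_rot": [rx, ry, rz], "linear": [x, y, z], "grip": grip}, ...]. A call has 1 to 10 rows; each row shifts and turns the commanded pose from where the row before left it, along the tool's axes as they then stand; what a row does not reach is not made up. A row lasts 1/10 s, in which the tool goes at most 50 mm and 8.59 degrees, less where a joint would pass 70% of its speed; a pose out of reach is approached as far as the arm can. A call with a gripper value outside its range is refused whole. The fingers move at their own pace and stop on an object; "newtons" is the grip in N (left out, the last holds). Time passes only in rows, so rows that do not move let the fingers close. It gives the time, the measured TCP pose, the force, the opening and the grip force at its end, in the units of the state.
- ctrl.get_obs(): the state, without advancing time (a new reading comes with each control period).
- ctrl.get_image(name): name is "side" or "top" or "wrist"; returns (picture, depth): 400x640x3 uint8, red, green, blue; 400x640 float32, m along the optical axis (not along the pixel's ray), 0 where there is no reading.
- ctrl.camera_info(name): a dict with "camera_matrix" (3x3 intrinsics, pixels), "R" (3x3) and "t" (3): a world point X has camera coordinates R X + t; the wrist camera has in their place "T_tool_cam" (4x4, takes a point from camera to tool coordinates, whose origin is the TCP and whose axes are the flange's). Camera axes: x right, y down, z forward; pixel columns grow to the right and rows downward; lengths in m; the calibration is good to about 2 mm. A picture is of the moment at which its call begins: read the wrist's pose just before it. camera_info takes no time and is no camera call.
- ctrl.finish_job(): hands the job in; it is judged then, once.
The state is a dict: "t": time; "q": joint angles; "dq": joint speeds; "effort": joint torques, N m; "tool_pos": TCP position; "tool_rot": TCP orientation; "contact_force": force on the tool from outside, world axes, zero at the start; "wrist_torque": the same for the moment, N m; "opening": finger opening in m; "grip_force": force on a finger pad.
Only numpy, scipy, OpenCV 4.12 (cv2) and the standard library are available. Lean on these libraries where they do the work, as an engineer would, in place of code of your own. Each camera call takes 0.05 s, during which the arm holds its last target. There are 200 camera calls.

## Working session

There is one attempt and no reset: what is moved stays moved. The work goes in short steps, Python scripts to look and compute and a tool call to move; the robot and the scene stay as the last step left them, time stands still between calls to the robot, and variables do not carry over. Pictures are saved under pics/ and viewed, at most 10 in all, crops included, and the job is handed in when it is done.

Besides the shell and the picture viewer there is one more tool, called by a JSON object that holds its "api" and its "payload". jog_arm: Moves the arm, as the interface text tells. Its arguments: {"type":"object","properties":{"steps":{"type":"array"},"newtons":{"type":"number"}},"required":["steps"]}

```bash
mkdir -p pics; python3 - <<'E'
from station import ctrl
import cv2,numpy as np
for n in("top","side"):
    p,d=ctrl.get_image(n); np.savez(f'pics/{n}.npz',p=p,d=d)
    cv2.imwrite(f'pics/{n}.png',p[:,:,::-1])
    c=ctrl.camera_info(n); print(n,c, -np.array(c['R']).T@c['t'])
print(ctrl.camera_info('wrist'))
o=ctrl.get_obs();print(o)
E
```

```text
top {'camera_matrix': array([[370.79919332,   0.        , 320.19172001],
       [  0.        , 370.79919332, 193.69728322],
       [  0.        ,   0.        ,   1.        ]]), 'R': array([[ 0.0209864 , -0.99976427,  0.00556607],
       [-0.97963746, -0.02167517, -0.19960119],
       [ 0.19967478, -0.00126382, -0.97986141]]), 't': array([-0.0203422 ,  0.53704772,  0.81011219])} [ 0.36478    -0.00767297  0.90110626]
side {'camera_matrix': array([[403.47424787,   0.        , 317.20448672],
       [  0.        , 403.47424787, 198.31421411],
       [  0.        ,   0.        ,   1.        ]]), 'R': array([[-0.99960639, -0.00722969,  0.02710717],
       [-0.0279635 ,  0.33461282, -0.94194071],
       [-0.00226047, -0.94232797, -0.33468328]]), 't': array([0.50416752, 0.09244266, 1.06110099])} [0.50895268 0.97261761 0.42854171]
{'camera_matrix': array([[288.33612417,   0.        , 318.88071694],
       [  0.        , 288.33612417, 202.22044256],
       [  0.        ,   0.        ,   1.        ]]), 'T_tool_cam': array([[-1.06962485e-05, -9.52317571e-01, -3.05108578e-01,
         7.80658556e-
[... 256 characters left out ...]
0]])}
{'t': 0.1, 'q': array([ 1.02400787e+00,  5.32820430e-02,  1.61414650e+00,  2.93420327e-05,
        1.47601706e+00, -1.18992359e-01]), 'dq': array([ 4.38521008e-04, -1.92347912e-03, -1.97614481e-03, -7.98525928e-04,
        6.46134034e-04,  7.78599057e-05]), 'effort': array([ 1.59224196e-04, -3.94909143e+01, -3.71359956e+01, -9.79668954e-06,
        3.97572221e-03,  6.63534848e-06]), 'tool_pos': array([0.2589847 , 0.56819789, 0.23019751]), 'tool_rot': array([-6.66737793e-01, -3.06937781e+00,  2.73528630e-03]), 'contact_force': array([-0.16131715, -0.25357005,  0.00208694]), 'wrist_torque': array([-0.06324617,  0.00074295,  0.02433311]), 'grip_force': 0.0, 'opening': 0.08536165915487796}
```

View pics/top.png

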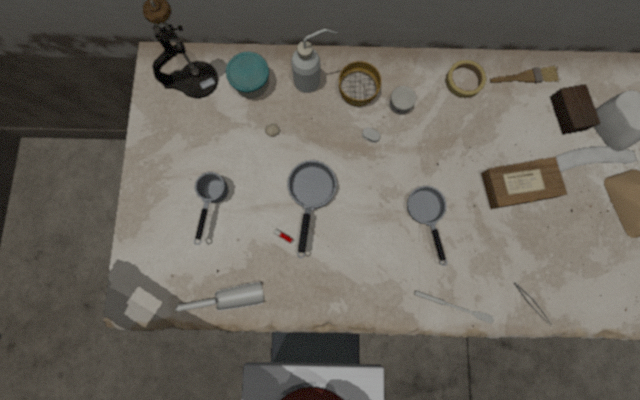

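View pics/side.png

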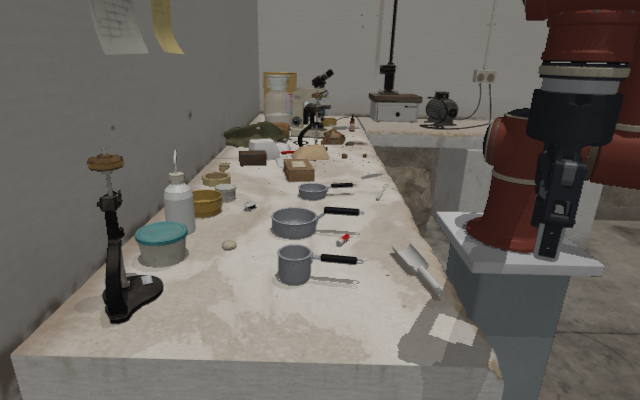

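The top view shows the small pan's cup at (211,188) with its handle to (200,240), the large pan at (312,186) with its handle to (303,252), and the middle pan at (426,205). The side view agrees, with the small pan at (295,265) and its handle pointing towards the robot side.

```bash
cat > h.py <<'E'
import numpy as np,cv2
from scipy.spatial.transform import Rotation as Ro
def cloud(d,K,R,t):
    v,u=np.mgrid[:d.shape[0],:d.shape[1]]
    c=np.stack([(u-K[0,2])/K[0,0]*d,(v-K[1,2])/K[1,1]*d,d],-1)
    return (c-t)@R
def ray(u,v,K,R,t,z):
    o=-R.T@t; w=R.T@np.linalg.solve(K,[u,v,1.]); return o+w*(z-o[2])/w[2]
E
python3 - <<'E'
from h import *
from station import ctrl
c=ctrl.camera_info('top');f=np.load('pics/top.npz');p,d=f['p'],f['d']
P=cloud(d,c['camera_matrix'],c['R'],c['t'])
for n,(u0,u1,v0,v1),zr,zh in(('small',(185,235,165,250),.06,.06),('large',(280,345,155,260),.042,.071),('mid',(400,455,180,268),.03,.039)):
    s=np.s_[v0:v1,u0:u1]; Q=P[s]; g=p[s].astype(int)
    m=(Q[...,2]>.012)&(d[s]>0)
    blk=(g.max(-1)<50)&m
    print(n,'zmax',np.percentile(Q[m][:,2],[50,95,99]),'black n',blk.sum(),Q[blk].mean(0))
    b=cv2.minAreaRect(np.argwhere(blk)[:,::-1].astype(np.float32)); q=cv2.boxPoints(b)+[u0,v0]; 
    print(' box',b[0][0]+u0,b[0][1]+v0,b[1], 'at handle top z:',ray(b[0][0]+u0,b[0][1]+v0,c['camera_matrix'],c['R'],c['t'],zh))
    bl=Q[blk][:,:2]; U=np.linalg.svd(bl-bl.mean(0))[2][0]; print(' axis deg',np.degrees(np.arctan2(U[1],U[0])),'range',np.ptp((bl-bl.mean(0))@U))
    cup=m&~blk&(abs(Q[...,2]-zr)<.012)
    cn=(cup*255).astype(np.uint8); cs,_=cv2.findContours(cn,cv2.RETR_EXTERNAL,cv2.CHAIN_APPROX_NONE)
    k=max(cs,key=cv2.contourArea); e=cv2.fitEllipse(k); print(' rim',e, ray(e[0][0]+u0,e[0][1]+v0,c['camera_matrix'],c['R'],c['t'],zr),'diam',np.array(e[1])/370.8*.86)
E
```

```text
small zmax [0.0569942  0.06269367 0.06399631] black n 256 [0.5032789  0.25917757 0.04757888]
 box 211.2907943725586 207.2939910888672 (28.394882202148438, 62.37070083618164) at handle top z: [0.49882861 0.24033779 0.06      ]
 axis deg -179.7360975824598 range 0.15021928272018417
 rim ((21.015743255615234, 35.30653762817383), (28.025554656982422, 72.05023193359375), 13.904687881469727) [0.51483638 0.25375696 0.06      ] diam [0.06499994 0.16710679]
large zmax [0.04354934 0.07260309 0.07412655] black n 244 [0.44917554 0.02646873 0.07007599]
 box 300.19830894470215 207.61376190185547 (86.90486907958984, 17.31039810180664) at handle top z: [0.50075045 0.03588911 0.071     ]
 axis deg -178.29480254366544 range 0.21414037510550493
 rim ((31.71647834777832, 29.034870147705078), (47.6408576965332, 49.73735427856445), 15.301319122314453) [0.56283427 0.01185045 0.042     ] diam [0.1104939  0.11535632]
mid zmax [0.03140798 0.04017733 0.04196509] black n 157 [ 0.4264709  -0.28399666  0.03790829]
 box 437.9716987609863 244.65093994140625 (30.906124114990234, 5.082340240478516) at handle top z: [ 0.42627349 -0.28358012  0.039     ]
 axis deg -166.04272951997214 range 0.06960452896557578
 rim ((29.577804565429688, 40.459442138671875), (36.06984329223633, 86.08119201660156), 171.79776000976562) [ 0.48339447 -0.26898018  0.03      ] diam [0.08365713 0.19964894]
```

```bash
python3 - <<'E'
import cv2
i=cv2.imread('pics/top.png')[150:270,180:350]; cv2.imwrite('pics/c1.png',cv2.resize(i,None,fx=4.5,fy=4.5,interpolation=cv2.INTER_CUBIC))
E
```

```text
(no output)
```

View pics/c1.png

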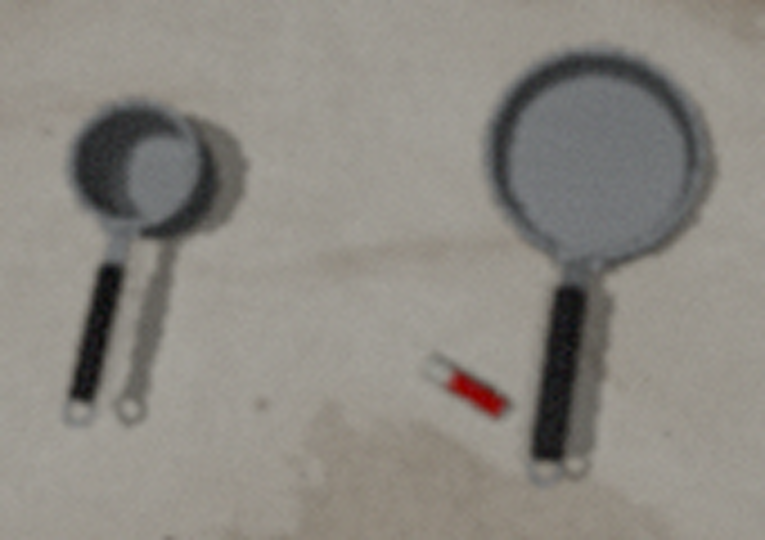

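The crop shows the small cup rim centred at (137,165), with its bar from (110,265) to (84,400). The large rim is centred at (600,158), with its bar from (572,285) to (546,460). The thin lines beside the handles are shadows.

```bash
python3 - <<'E'
from h import *
from station import ctrl
c=ctrl.camera_info('top')
r=lambda u,v,z:ray(180+u/4.5,150+v/4.5,c['camera_matrix'],c['R'],c['t'],z)
for n,C,a,b,zr,zh in(('small',(137,165),(110,265),(84,400),.06,.06),('large',(600,158),(572,285),(546,460),.042,.071)):
    C,A,B=r(*C,zr),r(*a,zh),r(*b,zh); 
    u=(B-A)[:2];u/=np.linalg.norm(u)
    print(n,C,A,B,'radii',(A-C)[:2]@u,(B-C)[:2]@u,'perp',np.cross(u,(B-C)[:2]),'dir deg',np.degrees(np.arctan2(u[1],u[0])),'mid',(A+B)/2)
o=ctrl.get_obs();print(Ro.from_rotvec(o['tool_rot']).as_matrix().round(4))
E
```

```text
small [0.54718977 0.24615154 0.06      ] [0.49478839 0.25570439 0.06      ] [0.4261501  0.26301231 0.06      ] radii 0.05311825416528662 0.12214448328065719 perp -0.003951340680410299 dir deg 173.92261216329828 mid [0.46046924 0.25935835 0.06      ]
large [0.56029763 0.00794403 0.042     ] [0.48800764 0.01985974 0.071     ] [0.40087326 0.03020506 0.071     ] radii 0.07319066872237827 0.16093704008925477 perp -0.00330959206850941 dir deg 173.22906203456913 mid [0.44444045 0.0250324  0.071     ]
[[-9.099e-01  4.149e-01 -1.000e-03]
 [ 4.149e-01  9.099e-01 -1.600e-03]
 [ 2.000e-04 -1.800e-03 -1.000e+00]]<stdin>:8: DeprecationWarning: Arrays of 2-dimensional vectors are deprecated. Use arrays of 3-dimensional vectors instead. (deprecated in NumPy 2.0)
```

Both pans fit the sizes given: the bar radii come out at 53 to 122 mm and 73 to 161 mm. I'm moving above the small handle.

{"api": "jog_arm", "payload": {"steps": [{"delta_rot": [0, 0, 0], "linear": [-0.031, -0.02, 0], "grip": 0.085}, {"delta_rot": [0, 0, 0], "linear": [-0.031, -0.02, 0], "grip": 0.085}, {"delta_rot": [0, 0, 0], "linear": [-0.031, -0.02, 0], "grip": 0.085}, {"delta_rot": [0, 0, 0], "linear": [-0.031, -0.02, 0], "grip": 0.085}, {"delta_rot": [0, 0, 0], "linear": [-0.031, -0.02, 0], "grip": 0.085}, {"delta_rot": [0, 0, 0], "linear": [-0.031, -0.02, 0], "grip": 0.085}, {"delta_rot": [0, 0, 0], "linear": [-0.031, -0.02, 0], "grip": 0.085}, {"delta_rot": [0, 0, 0], "linear": [-0.031, -0.02, 0], "grip": 0.085}, {"delta_rot": [0, 0, 0], "linear": [-0.031, -0.02, 0], "grip": 0.085}, {"delta_rot": [0, 0, 0], "linear": [-0.031, -0.018, 0], "grip": 0.085}]}}

```text
t: 1.1
tool_pos: [0.4595, 0.2583, 0.2308]
tool_rot: [-0.667, -3.069, 0.001]
contact_force: [0.8, 0.3, -0.8]
opening: 0.0851
grip_force: 0.0
```

{"api": "jog_arm", "payload": {"steps": [{"delta_rot": [0, 0, -6], "linear": [0, 0, 0.01], "grip": 0.085}, {"delta_rot": [0, 0, -6], "linear": [0, 0, 0.02], "grip": 0.085}, {"delta_rot": [0, 0, -5], "linear": [0, 0, 0.02], "grip": 0.085}, {"delta_rot": [0, 0, 0], "linear": [0, 0, 0], "grip": 0.085}, {"delta_rot": [0, 0, 0], "linear": [0, 0, 0], "grip": 0.085}, {"delta_rot": [0, 0, 0], "linear": [0, 0, 0], "grip": 0.085}]}}

```text
t: 1.7
tool_pos: [0.4597, 0.2602, 0.1826]
tool_rot: [0.207, 3.133, 0.001]
contact_force: [0.5, 0.4, 0.5]
opening: 0.0849
grip_force: 0.0
```

```bash
python3 - <<'E'
from h import *
from station import ctrl
o=ctrl.get_obs();p,d=ctrl.get_image('wrist');cv2.imwrite('pics/w1.png',p[:,:,::-1])
np.savez('pics/w1.npz',p=p,d=d,pos=o['tool_pos'],rot=o['tool_rot'])
M=Ro.from_rotvec(o['tool_rot']).as_matrix();print(o['t'],o['tool_pos'],M.round(4))
E
```

```text
1.7 [0.45974153 0.26022354 0.18256811] [[-9.913e-01  1.317e-01  1.700e-03]
 [ 1.317e-01  9.913e-01  7.000e-04]
 [-1.600e-03  9.000e-04 -1.000e+00]]
```

View pics/w1.png

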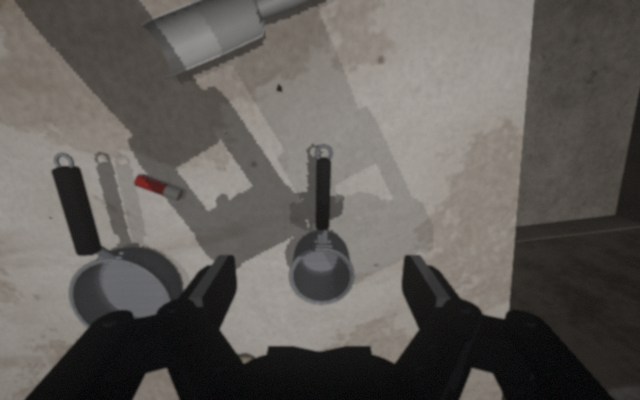

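The wrist view shows the small handle as a bar from (322,158) to (323,229), vertical in the image, and the cup rim centred near (322,274). The large pan is at the left, at about (127,290).

```bash
python3 - <<'E'
from h import *
from station import ctrl
c=ctrl.camera_info('wrist');T=c['T_tool_cam'];f=np.load('pics/w1.npz')
M=Ro.from_rotvec(f['rot']).as_matrix();Rw=M@T[:3,:3];o=M@T[:3,3]+f['pos'];R=Rw.T;t=-R@o
r=lambda u,v,z:ray(u,v,c['camera_matrix'],R,t,z)
p=f['p'];m=(p[150:240,308:335].max(-1)<40).astype(np.uint8);n,l,s,ce=cv2.connectedComponentsWithStats(m);k=1+s[1:,4].argmax();print(s[k],ce[k])
e=[]
for v in (165,180,195,210,222):
    u=np.where(l[v-150]==k)[0]+308; a,b=r(u.min(),v,.06),r(u.max()+1,v,.06);e.append((a+b)/2);print(v,u.min(),u.max(),e[-1],np.linalg.norm(a-b))
u=(e[0]-e[-1])[:2];print('dir',np.degrees(np.arctan2(u[1],u[0])))
print(r(322,157,.06),r(323,230,.06),'cup',r(322,274,.06))
E
```

```text
[  8   9  13  71 825] [14.40242424 44.00727273]
165 317 328 [0.43142934 0.26839362 0.06      ] 0.01110150013043128
180 317 328 [0.44553867 0.2665813  0.06      ] 0.0112828923978109
195 317 328 [0.46011674 0.26470878 0.06      ] 0.01147031082520366
210 317 328 [0.4751873 0.262773  0.06     ] 0.011664060784073829
222 317 327 [0.48755041 0.26068828 0.06      ] 0.01083851232194723
dir 172.18225132782345
[0.42396741 0.26842728 0.06      ] [0.4960916  0.26008786 0.06      ] cup [0.54551485 0.25268345 0.06      ]
```

{"api": "jog_arm", "payload": {"steps": [{"delta_rot": [0, 0, 0], "linear": [0, 0.003, 0.03], "grip": 0.085}, {"delta_rot": [0, 0, 0], "linear": [0, 0, 0.03], "grip": 0.085}, {"delta_rot": [0, 0, 0], "linear": [0, 0, 0.03], "grip": 0.085}, {"delta_rot": [0, 0, 0], "linear": [0, 0, 0.03], "grip": 0.06}, {"delta_rot": [0, 0, 0], "linear": [0, 0, 0.02], "grip": 0.06}, {"delta_rot": [0, 0, 0], "linear": [0, 0, 0.009], "grip": 0.06}, {"delta_rot": [0, 0, 0], "linear": [0, 0, 0], "grip": 0.05}, {"delta_rot": [0, 0, 0], "linear": [0, 0, 0], "grip": 0.04}, {"delta_rot": [0, 0, 0], "linear": [0, 0, 0], "grip": 0.03}, {"delta_rot": [0, 0, 0], "linear": [0, 0, 0], "grip": 0.03}]}}

```text
t: 2.75
tool_pos: [0.4606, 0.2633, 0.0338]
tool_rot: [0.206, 3.132, 0.002]
contact_force: [0.6, -0.2, -0.5]
opening: 0.0297
grip_force: 0.0
```

{"api": "jog_arm", "payload": {"newtons": 80, "steps": [{"delta_rot": [0, 0, 0], "linear": [0, 0, 0], "grip": 0.02}, {"delta_rot": [0, 0, 0], "linear": [0, 0, 0], "grip": 0.015}, {"delta_rot": [0, 0, 0], "linear": [0, 0, 0], "grip": 0}, {"delta_rot": [0, 0, 0], "linear": [0, 0, 0], "grip": 0}, {"delta_rot": [0, 0, 0], "linear": [0, 0, 0], "grip": 0}, {"delta_rot": [0, 0, 0], "linear": [0, 0, 0], "grip": 0}, {"delta_rot": [0, 0, 0], "linear": [0, 0, 0], "grip": 0}]}}

```text
t: 3.45
tool_pos: [0.4596, 0.263, 0.0326]
tool_rot: [-0.206, -3.135, -0.0]
contact_force: [-2.9, -0.2, 5.2]
opening: 0.0125
grip_force: 78.2
```

{"api": "jog_arm", "payload": {"steps": [{"delta_rot": [0, 0, 0], "linear": [0, 0, -0.005], "grip": 0}, {"delta_rot": [0, 0, 0], "linear": [0, 0, -0.01], "grip": 0}, {"delta_rot": [0, 0, 0], "linear": [0, 0, -0.015], "grip": 0}, {"delta_rot": [0, 0, 0], "linear": [0, 0, -0.015], "grip": 0}, {"delta_rot": [0, 0, 0], "linear": [0, 0, -0.015], "grip": 0}, {"delta_rot": [0, 0, 0], "linear": [0, 0, -0.015], "grip": 0}, {"delta_rot": [0, 0, 0], "linear": [0, 0, -0.015], "grip": 0}, {"delta_rot": [0, 0, 0], "linear": [0, 0, -0.01], "grip": 0}, {"delta_rot": [0, 0, 3], "linear": [0, 0, 0], "grip": 0}, {"delta_rot": [0, 0, 5], "linear": [0, 0, 0], "grip": 0}]}}

```text
t: 4.45
tool_pos: [0.4599, 0.263, 0.1333]
tool_rot: [0.428, 3.111, 0.001]
contact_force: [0.7, 0.4, -2.7]
opening: 0.0128
grip_force: 77.9
```

{"api": "jog_arm", "payload": {"steps": [{"delta_rot": [0, 0, 6], "linear": [0, 0, 0], "grip": 0}, {"delta_rot": [0, 0, 6], "linear": [0, 0, 0], "grip": 0}, {"delta_rot": [0, 0, 6], "linear": [0, 0, 0], "grip": 0}, {"delta_rot": [0, 0, 6], "linear": [0, 0, 0], "grip": 0}, {"delta_rot": [0, 0, 6], "linear": [0, 0, 0], "grip": 0}, {"delta_rot": [0, 0, 6], "linear": [0, 0, 0], "grip": 0}, {"delta_rot": [0, 0, 6], "linear": [0, 0, 0], "grip": 0}, {"delta_rot": [0, 0, 6], "linear": [0, 0, 0], "grip": 0}, {"delta_rot": [0, 0, 6], "linear": [0, 0, 0], "grip": 0}, {"delta_rot": [0, 0, 6], "linear": [0, 0, 0], "grip": 0}]}}

```text
t: 5.45
tool_pos: [0.4596, 0.2629, 0.1326]
tool_rot: [-1.929, -2.48, -0.0]
contact_force: [1.1, -0.7, -1.7]
opening: 0.0125
grip_force: 77.9
```

{"api": "jog_arm", "payload": {"steps": [{"delta_rot": [0, 0, 6], "linear": [0, 0, 0], "grip": 0}, {"delta_rot": [0, 0, 6], "linear": [0, 0, 0], "grip": 0}, {"delta_rot": [0, 0, 6], "linear": [0, 0, 0], "grip": 0}, {"delta_rot": [0, 0, 4], "linear": [0, 0, 0], "grip": 0}, {"delta_rot": [0, 0, 0], "linear": [0, 0, 0], "grip": 0}, {"delta_rot": [0, 0, 0], "linear": [0, 0, 0], "grip": 0}, {"delta_rot": [0, 0, 0], "linear": [0, 0, 0], "grip": 0}]}}

```text
t: 6.15
tool_pos: [0.4597, 0.2629, 0.1324]
tool_rot: [2.361, 2.072, 0.0]
contact_force: [0.3, -0.2, -2.1]
opening: 0.0126
grip_force: 77.9
```

```bash
python3 - <<'E'
from h import *
from station import ctrl
o=ctrl.get_obs();p,d=ctrl.get_image('wrist');cv2.imwrite('pics/w2.png',p[:,:,::-1])
np.savez('pics/w2.npz',p=p,d=d,pos=o['tool_pos'],rot=o['tool_rot'])
M=Ro.from_rotvec(o['tool_rot']).as_matrix();print(o['t'],o['tool_pos'],M.round(4),o['opening'],o['q'])
E
```

```text
6.15 [0.45965479 0.2628937  0.13244396] [[ 1.297e-01  9.916e-01  2.000e-04]
 [ 9.916e-01 -1.297e-01  1.000e-04]
 [ 1.000e-04  2.000e-04 -1.000e+00]] 0.012560909019739896 [ 3.78937320e-01 -9.39184008e-02  1.92701746e+00  7.10645473e-06
  1.30826433e+00  5.09022433e-01]
```

View pics/w2.png

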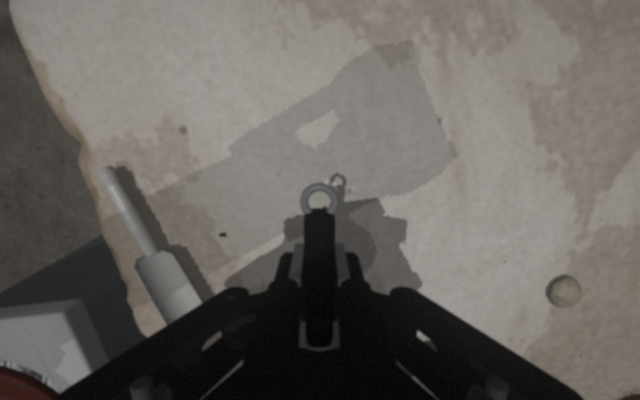

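The pan is held squarely: the handle is vertical at column 318, with its ring at (318,195). I'm moving it over the large pan, then checking.

{"api": "jog_arm", "payload": {"steps": [{"delta_rot": [0, 0, 0], "linear": [-0.008, 0.007, 0], "grip": 0}, {"delta_rot": [0, 0, 0], "linear": [-0.017, 0.015, 0], "grip": 0}, {"delta_rot": [0, 0, 0], "linear": [-0.017, 0.015, 0], "grip": 0}, {"delta_rot": [0, 0, 0], "linear": [-0.017, 0.015, 0], "grip": 0}, {"delta_rot": [0, 0, 0], "linear": [-0.017, 0.015, 0], "grip": 0}, {"delta_rot": [0, 0, 0], "linear": [-0.017, 0.016, 0], "grip": 0}, {"delta_rot": [0, 0, 0], "linear": [-0.017, 0.016, 0], "grip": 0}, {"delta_rot": [0, 0, 0], "linear": [-0.017, 0.016, 0], "grip": 0}, {"delta_rot": [0, 0, 0], "linear": [-0.014, 0.012, 0], "grip": 0}, {"delta_rot": [0, 0, 0], "linear": [-0.008, 0.007, 0], "grip": 0}]}}

```text
t: 7.2
tool_pos: [0.5738, 0.096, 0.1323]
tool_rot: [2.363, 2.07, -0.0]
contact_force: [0.7, 0.3, -1.4]
opening: 0.0125
grip_force: 78.0
```

{"api": "jog_arm", "payload": {"steps": [{"delta_rot": [0, 0, 0], "linear": [0, 0, 0.01], "grip": 0}, {"delta_rot": [0, 0, 0], "linear": [0, 0, 0.01], "grip": 0}, {"delta_rot": [0, 0, 0], "linear": [0, 0, 0], "grip": 0}, {"delta_rot": [0, 0, 0], "linear": [0, 0, 0], "grip": 0}, {"delta_rot": [0, 0, 0], "linear": [0, 0, 0], "grip": 0}]}}

```text
t: 7.7
tool_pos: [0.5728, 0.0982, 0.1124]
tool_rot: [2.361, 2.072, 0.0]
contact_force: [0.3, 0.1, -2.4]
opening: 0.0128
grip_force: 78.0
```

```bash
python3 - <<'E'
from h import *
from station import ctrl
o=ctrl.get_obs();print(o['t'],o['tool_pos'])
s,_=ctrl.get_image('side');p,d=ctrl.get_image('top')
a=cv2.resize(s[160:290,240:380],(538,500),interpolation=cv2.INTER_CUBIC);cv2.imwrite('pics/s2.png',a[:,:,::-1])
a=cv2.resize(p[130:270,260:400],(500,500),interpolation=cv2.INTER_CUBIC);cv2.imwrite('pics/t2.png',a[:,:,::-1])
E
```

```text
7.7 [0.57277185 0.09820378 0.11235326]
```

View pics/s2.png

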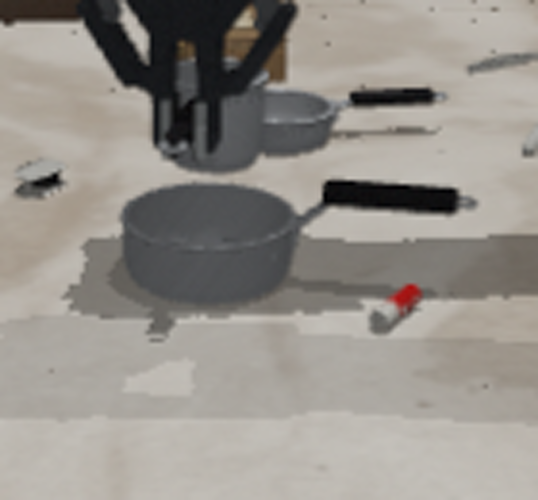

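View pics/t2.png

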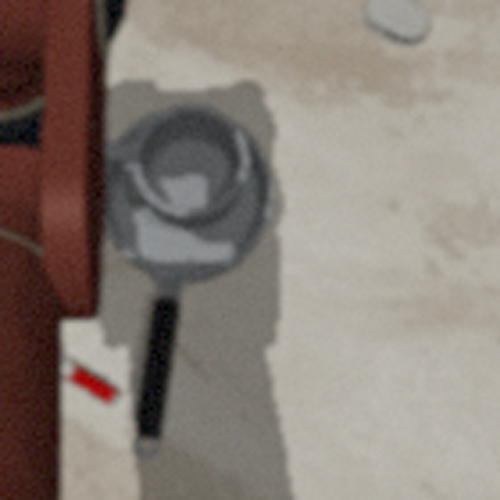

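The side view shows the cup upright, above the large pan and behind its near rim. The top crop shows the cup rim centred at (190,167) and the large rim at (188,194).

```bash
python3 - <<'E'
from h import *
from station import ctrl
c=ctrl.camera_info('top');r=lambda u,v,z:ray(260+u/3.571,130+v/3.571,c['camera_matrix'],c['R'],c['t'],z)
print(r(190,167,.14),r(188,194,.042))
E
```

```text
[0.55607515 0.00687734 0.14      ] [0.5621726  0.00962334 0.042     ]
```

The two agree to within 6 mm, well inside the clearance, so I'm lowering it with a small shift.

{"api": "jog_arm", "payload": {"steps": [{"delta_rot": [0, 0, 0], "linear": [0, 0.003, 0.01], "grip": 0}, {"delta_rot": [0, 0, 0], "linear": [0, 0, 0.012], "grip": 0}, {"delta_rot": [0, 0, 0], "linear": [0, 0, 0.012], "grip": 0}, {"delta_rot": [0, 0, 0], "linear": [0, 0, 0.012], "grip": 0}, {"delta_rot": [0, 0, 0], "linear": [0, 0, 0.01], "grip": 0}, {"delta_rot": [0, 0, 0], "linear": [0, 0, 0.008], "grip": 0}, {"delta_rot": [0, 0, 0], "linear": [0, 0, 0.005], "grip": 0}, {"delta_rot": [0, 0, 0], "linear": [0, 0, 0.003], "grip": 0}, {"delta_rot": [0, 0, 0], "linear": [0, 0, 0], "grip": 0}, {"delta_rot": [0, 0, 0], "linear": [0, 0, 0], "grip": 0}]}}

```text
t: 8.8
tool_pos: [0.5764, 0.0973, 0.0408]
tool_rot: [2.362, 2.071, 0.001]
contact_force: [-0.4, -0.1, -1.1]
opening: 0.0122
grip_force: 78.1
```

{"api": "jog_arm", "payload": {"steps": [{"delta_rot": [0, 0, 0], "linear": [0, 0, 0.001], "grip": 0}, {"delta_rot": [0, 0, 0], "linear": [0, 0, 0.001], "grip": 0}, {"delta_rot": [0, 0, 0], "linear": [0, 0, 0.001], "grip": 0}, {"delta_rot": [0, 0, 0], "linear": [0, 0, 0], "grip": 0}, {"delta_rot": [0, 0, 0], "linear": [0, 0, 0], "grip": 0}]}}

```text
t: 9.3
tool_pos: [0.5761, 0.0973, 0.0375]
tool_rot: [2.362, 2.071, 0.0]
contact_force: [0.1, 0.4, -0.6]
opening: 0.0127
grip_force: 78.2
```

{"api": "jog_arm", "payload": {"steps": [{"delta_rot": [0, 0, 0], "linear": [0, 0, 0.001], "grip": 0}, {"delta_rot": [0, 0, 0], "linear": [0, 0, 0], "grip": 0}, {"delta_rot": [0, 0, 0], "linear": [0, 0, 0], "grip": 0}]}}

```text
t: 9.6
tool_pos: [0.5763, 0.0974, 0.0369]
tool_rot: [2.362, 2.071, 0.001]
contact_force: [-0.7, 1.5, 2.8]
opening: 0.0126
grip_force: 78.7
```

Contact. I'm releasing and going straight up.

{"api": "jog_arm", "payload": {"newtons": 20, "steps": [{"delta_rot": [0, 0, 0], "linear": [0, 0, 0], "grip": 0}, {"delta_rot": [0, 0, 0], "linear": [0, 0, 0], "grip": 0.02}, {"delta_rot": [0, 0, 0], "linear": [0, 0, 0], "grip": 0.03}, {"delta_rot": [0, 0, 0], "linear": [0, 0, 0], "grip": 0.045}, {"delta_rot": [0, 0, 0], "linear": [0, 0, 0], "grip": 0.045}, {"delta_rot": [0, 0, 0], "linear": [0, 0, 0], "grip": 0.045}, {"delta_rot": [0, 0, 0], "linear": [0, 0, 0], "grip": 0.045}]}}

```text
t: 10.3
tool_pos: [0.5759, 0.0972, 0.0362]
tool_rot: [-2.362, -2.071, 0.0]
contact_force: [0.1, -0.3, -1.1]
opening: 0.0451
grip_force: 0.0
```

{"api": "jog_arm", "payload": {"steps": [{"delta_rot": [0, 0, 0], "linear": [0, 0, -0.02], "grip": 0.045}, {"delta_rot": [0, 0, 0], "linear": [0, 0, -0.03], "grip": 0.045}, {"delta_rot": [0, 0, 0], "linear": [0, 0, -0.03], "grip": 0.045}, {"delta_rot": [0, 0, 0], "linear": [0, 0, -0.03], "grip": 0.045}, {"delta_rot": [0, 0, 0], "linear": [0, 0, -0.03], "grip": 0.045}, {"delta_rot": [0, 0, 0], "linear": [0.04, 0, 0], "grip": 0.045}, {"delta_rot": [0, 0, 0], "linear": [0.04, 0, 0], "grip": 0.045}, {"delta_rot": [0, 0, 0], "linear": [0.04, 0, 0], "grip": 0.045}, {"delta_rot": [0, 0, 0], "linear": [0.04, 0, 0], "grip": 0.045}, {"delta_rot": [0, 0, 0], "linear": [0, 0, 0], "grip": 0.045}]}}

```text
t: 11.3
tool_pos: [0.5967, 0.26, 0.1763]
tool_rot: [-2.357, -2.076, -0.002]
contact_force: [-0.1, -1.1, -0.2]
opening: 0.0451
grip_force: 0.0
```

```bash
python3 - <<'E'
from h import *
from station import ctrl
p,d=ctrl.get_image('top');s,_=ctrl.get_image('side');c=ctrl.camera_info('top')
P=cloud(d,c['camera_matrix'],c['R'],c['t'])
a=cv2.resize(p[130:270,230:370],(500,500),interpolation=cv2.INTER_CUBIC);b=cv2.resize(s[170:260,260:370],(300,245))
b=cv2.copyMakeBorder(b,0,255,0,0,cv2.BORDER_CONSTANT);cv2.imwrite('pics/f.png',np.hstack([a,b])[:,:,::-1])
Q=P[150:215,285:345].reshape(-1,3);m=(abs(Q[:,2]-.064)<.008)&(Q[:,0]>.51);print(m.sum(),Q[m].min(0),Q[m].max(0))
print(ctrl.get_obs()['tool_pos'])
E
```

```text
291 [ 0.53121452 -0.02635558  0.05603941] [0.59887614 0.07429625 0.07103487]
[0.59661334 0.25648374 0.17596174]
```

View pics/f.png

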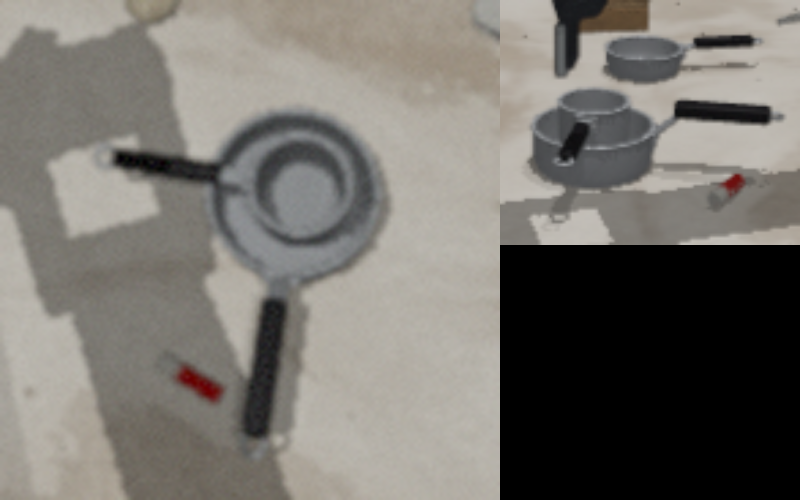

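The small cup stands inside the large pan, with its rim at about (302,188), centre (0.565, 0.008) and top at about 64 mm. Its handle points left, about 90° from the large handle. The gripper is clear, so I'm handing the job in.

```bash
python3 -c "
from station import ctrl
print(ctrl.finish_job())"
```

```text
the job is handed in; nothing more can be done
None
```

The small pan now stands flat inside the large pan, with its handle about 90° from the large pan's handle; I handed the job in at about 11.4 s, and the hand-in returned no verdict.

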